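# Take the key out of the lathe chuck, hang it up and shut the guard

### The job

Someone has left the chuck key standing in the chuck of the wood lathe. Draw it up out of its socket and hang it upright in its own yellow-painted notch in the tool rack behind the lathe bed, its collar flat on the shelf behind the lip, then swing the clear chuck guard over without slamming it until it is fully shut, and let go. Leave the tools hanging in the other notches, the caliper on the headstock and the wax tin where they are.

Things in the scene. Friction and masses are not known exactly. Their poses are not given: they have to be found in the camera images.
- lathe: Green bench wood lathe, fixed to the bench; place and yaw vary. Origin on the bench below the chuck's middle; y runs along the spindle towards the headstock (operator's left), x to the lathe's rear, z up. Spindle axis 180 mm above the bench. Chuck 80 mm across; it does not turn. Bed 90 mm wide, top 80 mm high, running 420 mm to -y.
- headstock_top (a point): Middle of the headstock's top, 245 mm high. The headstock is 130 mm wide (x) and lies 45 to 285 mm to +y of the chuck's middle (belt cover at the end 150 mm wide, 250 high); a control box on its front, 105 to 225 mm to +y, reaches 97 mm (its knobs 112 mm) to -x of the spindle. The motor lies behind it.
- toolrest (a point): Middle of the tool rest's upper edge, about 182 mm high, a bar 150 mm long along y standing in front of the spindle; its clamp lever reaches 85 mm further to -x, 125 mm high.
- tailstock_top (a point): Top of the tailstock's barrel, 208 mm high (56 mm wide, 85 mm long in y; its lock handle to 245 mm, its hand wheel 90 mm across behind it to -y).
- key_socket (a point): Middle of the upper face of the square key socket in the top of the chuck, 218 mm above the bench; the socket is 9 mm square, 17 mm deep, vertical. Axes as for the lathe. At the start the key's drive stands in it, the neck's end resting on this face.
- key: The chuck key, a steel T 86 mm high, about 140 g. Origin at the tip; z up along the shank, y along the cross bar. From the tip: square drive 8 mm wide to 15 mm; round neck 12 mm across to 34 mm; round collar 24 mm across from 34 to 40 mm; shank 12 mm; cross bar round, 12 mm thick, 70 mm long, yellow ends, centred 80 mm above the tip.
- key_center (a point): Point on the key's shank axis half-way up: 43 mm above its tip, 37 mm below the middle of the cross bar. Axes as for the key. At the start the bar is within about 40 degrees of the lathe's y.
- notch (a point): Seat of the key's notch: the empty, yellow-painted one of three in the rack's shelf; which one varies. Point on the shelf's upper face, 140 mm above the bench, on the notch's middle line, 8 mm short of its closed end. x points into the notch (to the rear), y along the shelf, z up. The notch is 16 mm wide and open to -x, where the shelf ends 33 mm away.
- rack: Plywood tool rack fixed behind the bed, its shelf 220 mm long and 12 mm thick, open below, notches 80 mm apart. A lip along the front edge, 27 to 33 mm in front of the notch's seat, stands 4 mm above the shelf. The key hangs with its neck in the notch and its collar flat on the shelf behind the lip (half-way point 9 mm above the seat). Origin under its middle.
- guard (a joint): Angle of the clear half-round chuck guard about its hinge, rad: 0 fully shut over the chuck, larger is swung up and back. It starts at 1.95 to 2.25 (leaning back past upright), stops at 2.35. A stiff hinge holds it wherever it is left; about 1 to 4 N at the handle moves it. It cannot shut while the key is in the chuck.
- guard_hinge (a point): Point on the guard's hinge axis in line with the middle of its handle. The axis runs along the lathe's y, 52 mm behind the spindle axis, 180 mm above the bench. Axes as for the lathe.
- guard_handle (a point): Middle of the guard's handle: a round red bar 12 mm thick, 72 mm long, parallel to the hinge, standing 48 mm off the shell's free edge on two legs 64 mm apart. It lies 151.5 mm from the hinge point: straight in front (lathe -x) at 0 rad, straight above at 1.57 rad.
- knockout_center (a point): Knock-out bar hanging in another notch: blue handle 24 mm across standing 72 mm above the shelf, steel rod below. Point half-way up its 182 mm. Leave it.
- livecentre_center (a point): Live centre hanging in another notch: steel body 28 mm across with a point, 48 mm above the shelf. Point half-way up its 108 mm. Leave it.
- caliper: Steel caliper 150 mm long, 9 mm thick, lying flat on the headstock's top. Origin under its beam. Leave it.
- waxtin: Orange wax tin, 72 mm across, 45 mm high, on the bench in front of the lathe. Origin under it. Leave it.
Not all that is in view belongs to the job. Of the things that look like the key, the smallest one is meant.

How it is judged:
On the way, in this order (a step that is already met when the one before it is completed fails the run):
1. the key is drawn clear of the chuck (distance between key_center and key_socket above 0.06 m), for 0.1 s.
2. the key hangs upright in the yellow notch, its collar flat on the shelf behind the lip, let go, with the guard still up (x of key_center in the frame of notch between -0.019 and 0.006 m and y of key_center in the frame of notch between -0.006 and 0.006 m and z of key_center in the frame of notch between 0.006 and 0.0115 m and angle between key_center's own z axis and vertical below 0.09 rad and contact force between key and the fingers below 0.1 N and value of joint guard above 0.5 rad), for 0.2 s.
3. the guard is shut over the chuck (value of joint guard below 0.06 rad), for 0.2 s.
At the end, for the whole second after the job is handed in: The key hangs at rest in the yellow notch: its collar flat on the shelf behind the lip (height within about 2.5 mm, shank within 6 mm of the notch's middle line, less than 5 degrees off upright), and the guard is shut to within 0.06 rad (x of key_center in the frame of notch between -0.019 and 0.006 m and y of key_center in the frame of notch between -0.006 and 0.006 m and z of key_center in the frame of notch between 0.006 and 0.0115 m and angle between key_center's own z axis and vertical below 0.09 rad and linear speed of key below 0.02 m/s and value of joint guard below 0.06 rad); the robot touches nothing.
It fails at once if a tool hanging in another notch is shifted by more than 15 mm (distance of any of knockout_center, livecentre_center from where it was at the start of the episode above 0.015 m).
It fails at once if the caliper or the wax tin is shifted by more than 30 mm (distance of any of caliper, waxtin from where it was at the start of the episode above 0.03 m).
It fails at once if the guard is slammed (swung shut faster than 4 rad/s) (velocity of joint guard below -4 rad/s).
It also fails if it takes over 61 s, if anything falls off the work surface, if the arm or the gripper's body presses on something with over 40 N, if the wrist force passes 120 N, or if a joint passes its speed limit or range.

### The arm

A 6-joint arm with a two-finger parallel gripper is mounted at the origin on the work surface. World frame = base frame: x ahead of the robot, y to its left, z up, the work surface at z = 0. Lengths are in m, angles in rad, forces in N, time in s.
With the tool pointing down it reaches from about 0.375 to 0.925 m from the base axis. Payload 5.7 kg.
Tool frame: the origin (TCP) lies midway between the tips of the shut fingers; the grasp point (between the pads) lies 19 mm behind it; y points along the fingers, x is the direction in which the jaws open and shut, and the axes are right-handed (so a half turn about y gives the same grasp; the last joint's range is limited). The gripper opens to 85 mm and grips with 20 to 120 N. Pads are 22 mm wide; open, the fingers measure 114 mm over their backs; the gripper's body (76 mm by 85 mm) begins 54 mm behind the grasp point. The pads swing forward as they close: fully open they stand 13 mm farther back than shut.
Start: joints at [-1.375, 0.359, 1.51, -0, 1.272, -0.115], TCP at [0.183, -0.571, 0.231] pointing down, gripper open.
Joint ranges: [-2.97, 2.97], [-1.01, 2.36], [0.21, 2.38], [-0.96, 4.11], [0.2, 2.71], [-2.98, 2.98]. Speed limits (rad/s): [2.39, 2.39, 3.14, 3.14, 3.14, 3.14].

### API

Orientations are given as a rotation vector (axis times angle).
In Python, from rig import env gives the robot as it stands.
- The arm moves only by the tool arm_command, never from a script. Its argument "rows" is a list of rows, each a list of 3 entries, a list of its own where there are three numbers: the gripper command: -1 is fully open, 1 is shut, values between are in proportion, then the shift along the tool's x, y, z in cm, then the turn about the tool's y in rad. In form: [[grip, [x, y, z], yaw], ...]. A call has exactly 5 rows; each row shifts and turns the commanded pose from where the row before left it, along the tool's axes as they then stand; what a row does not reach is not made up. A row lasts 1/8 s, in which the tool goes at most 62.5 mm and 10.7 degrees, less where a joint would pass 70% of its speed; a pose out of reach is approached as far as the arm can. A call is refused whole if a number of a shift passes 6.25 or a number of a turn 0.188, either way. A call with a gripper value outside its range is refused whole. The fingers move at their own pace and stop on an object; the grip force is fixed at half the most. Time passes only in rows, so rows that do not move let the fingers close, or fill a call up. It gives the time, the measured TCP pose, the force and the opening at its end, in the units of the state.
- env.read_state(): the state, without advancing time (a new reading comes with each control period).
- env.capture(name): name is "scene" or "top"; returns a dict with "image" (420x560x3 uint8, red, green, blue), "K" (3x3 intrinsics, pixels), "k1" (the pictures are not rectified: a ray, as slopes to the right and down, at radius r is drawn at 1 + k1 r^2 times it, then the intrinsics apply), "R" (3x3) and "t" (3): a world point X has camera coordinates R X + t. Camera axes: x right, y down, z forward; pixel columns grow to the right and rows downward; lengths in m; the calibration is good to about 2 mm. A picture is of the moment at which its call begins. There is no depth.
- env.sign_off(): hands the job in, once; it reports no verdict.
The state is a dict: "clock": time; "q": joint angles; "qd": joint speeds; "tau": joint torques, N m; "eef_pos": TCP position; "tool_rot": TCP orientation; "force": force on the tool from outside, world axes, zero at the start; "torque": the same for the moment, N m; "opening": opening from 0.0 (shut) to 1.0 (fully open).
Only numpy, scipy, OpenCV 4.12 (cv2) and the standard library are available. Lean on these libraries where they do the work, as an engineer would, in place of code of your own. Each camera call takes 0.05 s, during which the arm holds its last target.

## Working session

There is one attempt and no reset: what is moved stays moved. The work goes in short steps, Python scripts to look and compute and a tool call to move; the robot and the scene stay as the last step left them, time stands still between calls to the robot, and variables do not carry over. Pictures are saved under pics/ and viewed, and the job is handed in when it is done.

Besides the shell and the picture viewer there is one more tool, called after "Emit:" as name(argument=value, ...), one argument or row to a line, values as JSON. arm_command: Moves the arm, as the interface text tells. Its arguments: {"type":"object","properties":{"rows":{"type":"array"}},"required":["rows"]}

```bash
ls; mkdir -p pics; python3 - <<'E'
from rig import env
import cv2,numpy as np
s=env.read_state()
for k in s: print(k,np.round(s[k],4))
for n in("scene","top"):
    c=env.capture(n); cv2.imwrite(f"pics/{n}0.png",c["image"][:,:,::-1]); print(n,c["K"],c["k1"],c["R"],c["t"], -np.array(c["R"]).T@c["t"])
E
```

```text
pics
clock 0.0
q [-1.3751e+00  3.5950e-01  1.5114e+00 -1.0000e-04  1.2725e+00 -1.1510e-01]
qd [-0.0004 -0.0005  0.0007 -0.0008  0.0011  0.0003]
tau [ 1.60000e-03 -5.27617e+01 -2.78615e+01 -3.00000e-04  1.32000e-02
 -0.00000e+00]
eef_pos [ 0.1833 -0.5706  0.2305]
tool_rot [-1.3391  0.9782 -0.9759]
force [-0.0628 -0.8981  0.2791]
torque [-0.0512  0.007   0.0123]
opening 1.0022
scene [[430.14931232   0.         282.68061005]
 [  0.         430.14931232 214.75036635]
 [  0.           0.           1.        ]] -0.026413142015873498 [[ 0.66994141  0.74217775 -0.01872685]
 [ 0.45231663 -0.42803503 -0.78242935]
 [-0.5887174   0.51571135 -0.62245773]] [-0.41933308 -0.08644901  1.32639673] [ 1.10090376 -0.40982137  0.75013286]
top [[397.65498657   0.         276.2073629 ]
 [  0.         397.65498657 214.80040394]
 [  0.           0.           1.        ]] 0.03723384522972252 [[-2.02463610e-02 -9.99788347e-01 -3.65326573e-03]
 [-9.88095111e-01  2.05666723e-02 -1.52463319e-01]
 [ 1.52506185e-01  5.22946611e-04 -9.88302378e-01]] [0.08011474 0.5667442  1.03397527] [0.40393158 0.06790102 1.1085806 ]
```

View pics/scene0.png

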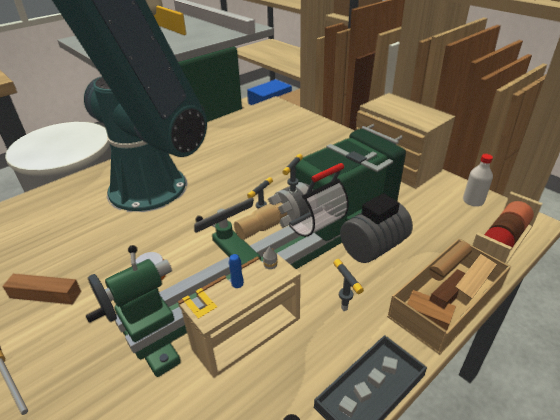

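View pics/top0.png

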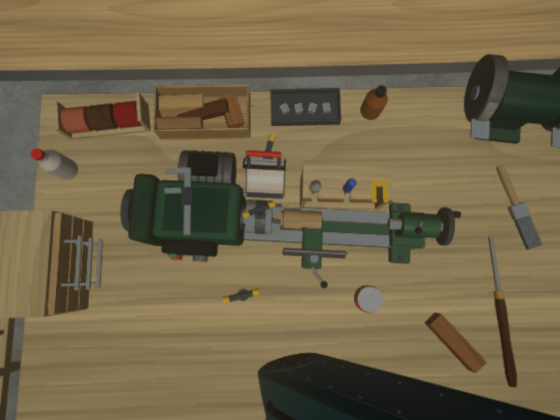

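```bash
python3 - <<'E'
import cv2
a=cv2.imread("pics/scene0.png"); b=cv2.imread("pics/top0.png")
cv2.imwrite("pics/s0c.png",cv2.resize(a[130:330,180:400],None,fx=3.6,fy=3,interpolation=cv2.INTER_CUBIC))
cv2.imwrite("pics/t0c.png",cv2.resize(b[130:310,205:405],None,fx=4,fy=3.3,interpolation=cv2.INTER_CUBIC)) if 0 else cv2.imwrite("pics/t0c.png",cv2.resize(b[130:280,205:405],None,fx=4,fy=4,interpolation=cv2.INTER_CUBIC))
E
```

```text
(no output)
```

View pics/s0c.png

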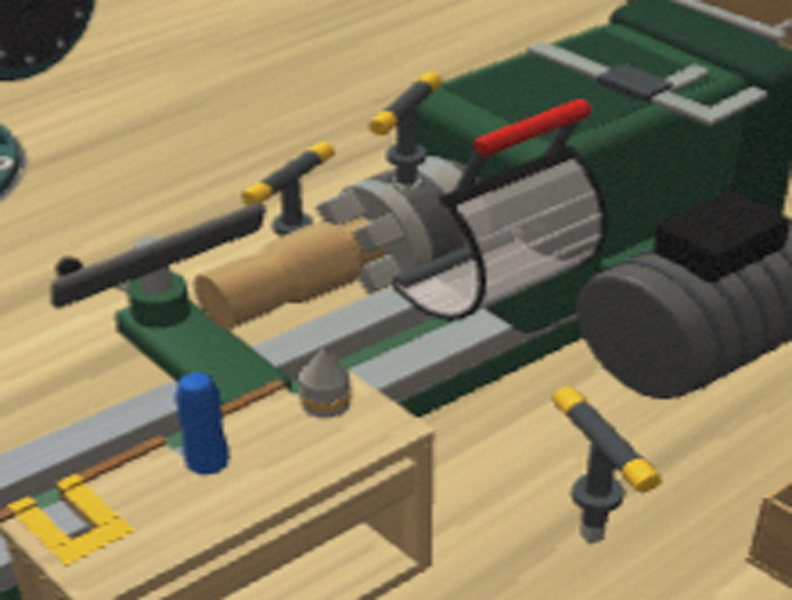

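View pics/t0c.png

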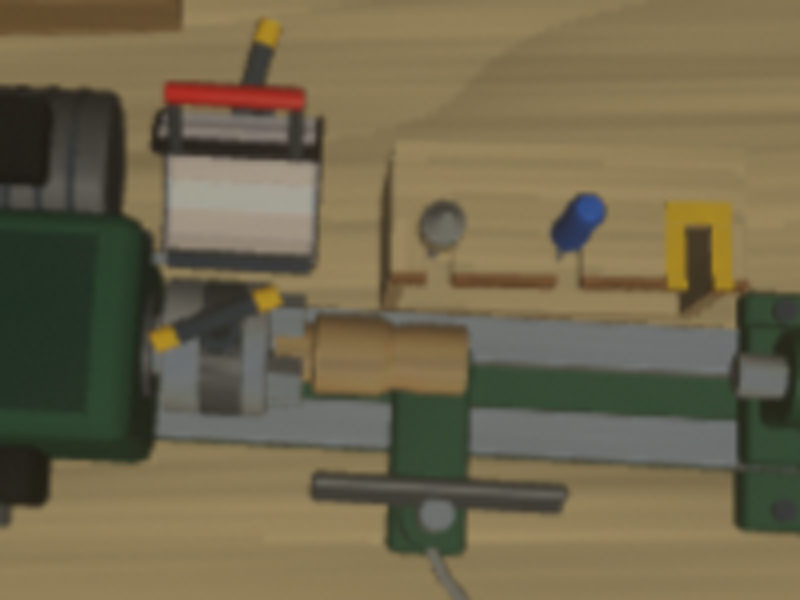

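```bash
cat > h.py <<'E'
import numpy as np,cv2
CAL={"scene":(np.array([[430.14931232,0,282.68061005],[0,430.14931232,214.75036635],[0,0,1]]),-0.026413142015873498,np.array([[0.66994141,0.74217775,-0.01872685],[0.45231663,-0.42803503,-0.78242935],[-0.5887174,0.51571135,-0.62245773]]),np.array([-0.41933308,-0.08644901,1.32639673])),
"top":(np.array([[397.65498657,0,276.2073629],[0,397.65498657,214.80040394],[0,0,1]]),0.03723384522972252,np.array([[-2.02463610e-02,-9.99788347e-01,-3.65326573e-03],[-9.88095111e-01,2.05666723e-02,-1.52463319e-01],[1.52506185e-01,5.22946611e-04,-9.88302378e-01]]),np.array([0.08011474,0.5667442,1.03397527]))}
def ray(cam,p):
    K,k1,R,t=CAL[cam]
    u=cv2.undistortPoints(np.array([[p]],float),K,np.array([k1,0,0,0,0.]))[0,0]
    d=R.T@np.array([u[0],u[1],1]); return -R.T@t,d/np.linalg.norm(d)
def plane(cam,p,z):
    o,d=ray(cam,p); return o+d*(z-o[2])/d[2]
def tri(pt,ps):
    (o1,d1),(o2,d2)=ray("top",pt),ray("scene",ps)
    A=np.c_[d1,-d2]; s=np.linalg.lstsq(A,o2-o1,rcond=None)[0]
    a,b=o1+s[0]*d1,o2+s[1]*d2; return (a+b)/2,np.linalg.norm(a-b)
def proj(cam,X):
    K,k1,R,t=CAL[cam]
    return cv2.projectPoints(np.array(X,float).reshape(-1,3),cv2.Rodrigues(R)[0],t,K,np.array([k1,0,0,0,0.]))[0].reshape(-1,2)
def blobs(img,lo,hi,amin=8):
    m=cv2.inRange(cv2.cvtColor(img,cv2.COLOR_BGR2HSV),np.array(lo),np.array(hi))
    n,l,st,c=cv2.connectedComponentsWithStats(m)
    return [(np.round(c[i],1),st[i]) for i in range(1,n) if st[i,4]>=amin],l
E
python3 - <<'E'
from h import *
for n in("top","scene"):
    im=cv2.imread(f"pics/{n}0.png")
    for nm,lo,hi in(("yel",(20,165,110),(30,255,255)),("red",(0,170,120),(6,255,255)),("blue",(105,130,60),(125,255,255))):
        for c,s in blobs(im,lo,hi)[0]: print(n,nm,c,s)
E
```

```text
top yel [271.5 137.5] [269 135   6   6  30]
top yel [379.6 190.4] [372 181  17  22 242]
top yel [271.2 204.1] [268 202   7   6  27]
top yel [245.6 214.1] [243 212   6   5  25]
top yel [255.6 291.8] [252 289   8   7  38]
top yel [225.3 299.4] [222 297   7   6  36]
top red [ 36.  153.4] [ 31 149  11  10  85]
top red [262.8 153.6] [246 151  35   6 163]
top red [176.5 257.5] [172 256   8   3  12]
top blue [351.4 182.7] [349 179   6   8  36]
scene yel [169.8  19.1] [154   6  31  28 547]
scene yel [299.4 155.9] [297 154   5   5  17]
scene yel [286.1 170.4] [283 167   7   8  38]
scene yel [269.7 179.8] [267 178   6   5  20]
scene yel [251.2 193.9] [248 191   7   7  35]
scene yel [337.1 262.4] [334 259   8   8  41]
scene yel [357.6 287.9] [353 283  10  11  76]
scene yel [199.9 303.6] [182 288  35  30 361]
scene red [486.2 156.5] [481 154  12   7  57]
scene red [327.9 170.7] [312 163  32  16 142]
scene red [498.7 233.9] [485 227  27  17 273]
scene blue [267.2  90.7] [248  79  43  26 618]
scene blue [235.6 270.6] [229 254  14  34 346]
```

```bash
python3 - <<'E'
from h import *
def show(n,a,b):
    X,e=tri(a,b); print(n,np.round(X,4),"err",round(e,4)); return X
for nm,ps in {"A":[((271.2,204.1),(286.1,170.4)),((245.6,214.1),(299.4,155.9))],"B":[((255.6,291.8),(251.2,193.9)),((225.3,299.4),(269.7,179.8))]}.items():
    P=[show(nm,*p) for p in ps]; d=P[1]-P[0]; print(nm,"mid",np.round((P[0]+P[1])/2,4),"dist",np.linalg.norm(d),"ang deg",np.degrees(np.arctan2(d[1],d[0])))
for m in [((271.5,137.5),(337.1,262.4)),((271.5,137.5),(357.6,287.9))]: show("C",*m)
show("handle",(262.8,153.6),(327.9,170.7))
# guard red handle angle line
for n in("top","scene"):
    im=cv2.imread(f"pics/{n}0.png")
    m=cv2.inRange(cv2.cvtColor(im,cv2.COLOR_BGR2HSV),(0,150,90),(8,255,255))
    k=m*0; 
    if n=="top": k[145:162,240:290]=1
    else: k[155:190,300:350]=1
    ys,xs=np.nonzero(m*k); print(n,cv2.minAreaRect(np.c_[xs,ys].astype(np.float32)))
im=cv2.imread("pics/top0.png"); cv2.imwrite("pics/t0n.png",cv2.resize(im[165:245,330:430],None,fx=8,fy=7.5,interpolation=cv2.INTER_CUBIC)[:600])
im=cv2.imread("pics/scene0.png"); cv2.imwrite("pics/s0n.png",cv2.resize(im[250:350,150:310],None,fx=5,fy=5,interpolation=cv2.INTER_CUBIC))
E
```

```text
A [0.5552 0.0791 0.2811] err 0.0016
A [0.5352 0.134  0.2834] err 0.0036
A mid [0.5452 0.1065 0.2822] dist 0.058461320760934694 ang deg 110.00708236152447
B [0.3676 0.1245 0.1025] err 0.0025
B [0.3514 0.2004 0.103 ] err 0.0044
B mid [0.3595 0.1625 0.1028] dist 0.07755042728676247 ang deg 102.08140874520387
C [0.7339 0.0656 0.1647] err 0.0273
C [0.765  0.0768 0.1045] err 0.0004
handle [0.654  0.0938 0.3196] err 0.0015
top ((263.0, 153.5), (34.21580123901367, 5.518677711486816), 3.012787342071533)
scene ((327.3390197753906, 171.6511993408203), (5.936657428741455, 34.01355743408203), 65.224853515625)
```

View pics/t0n.png

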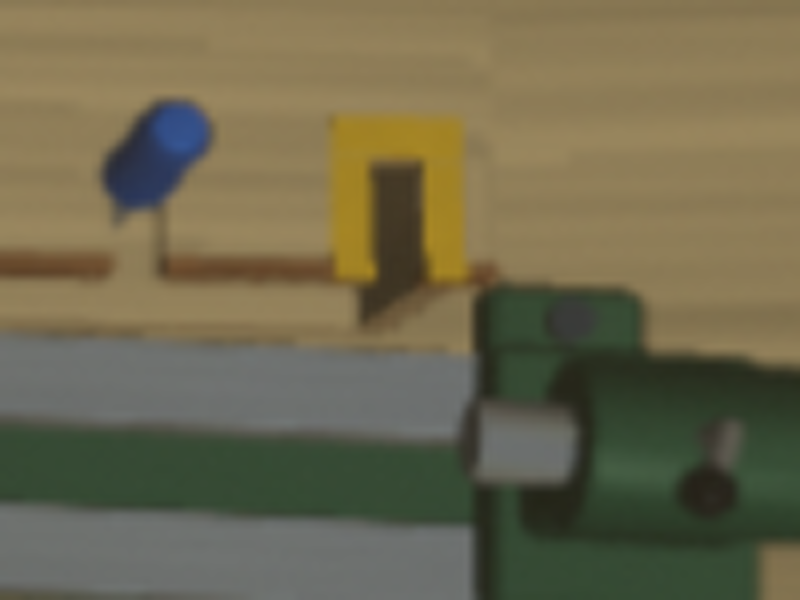

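View pics/s0n.png

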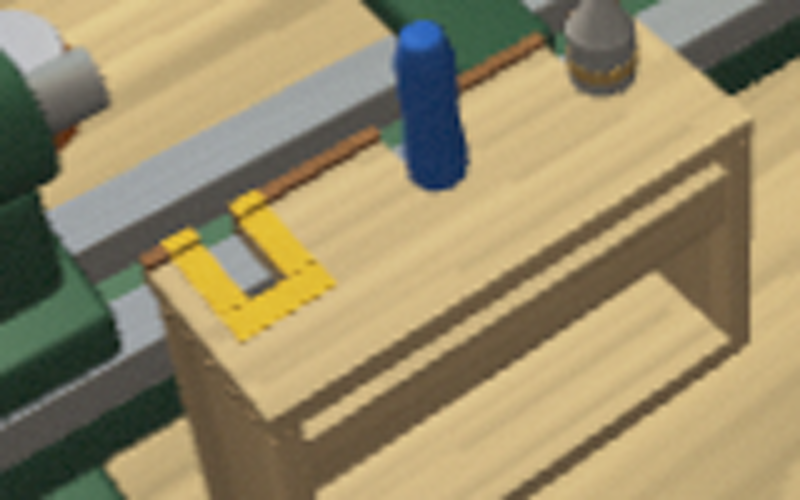

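```bash
python3 - <<'E'
from h import *
T=lambda x,y,z=.14: plane("top",(330+x/8-.5+.5/8,165+y/7.5-.5),z)
S=lambda x,y,z=.14: plane("scene",(150+x/5-.4,250+y/5-.4),z)
pr=lambda n,p: print(n,np.round(p,4))
pr("T closedL",T(372,163)); pr("T closedR",T(424,163)); 
pr("T front L",T(376,262)); pr("T front R",T(424,262))
pr("T yelTL",T(332,116));pr("T yelTR",T(465,116));pr("T yelBL",T(332,282,.144));pr("T yelBR",T(465,282,.144))
pr("S closed+y",S(287,277)); pr("S closed-y",S(245,297)); pr("S yel back-y",S(240,341)); pr("S yel back+y",S(335,284))
pr("S front inner -y",S(202,244,.144)); pr("S front inner +y",S(237,222,.144))
pr("S shelf rear corners -y",S(270,420)); pr("S +y",S(750,122))
pr("S lip -y",S(143,258,.144)); pr("S lip +y",S(545,36,.144))
# bed edges: find in top
im=cv2.imread("pics/top0.png")
def edge(p,z): return plane("top",p,z)
a=edge((205+470/4,130+442/4),.08);b=edge((205+160/4,130+438/4),.08)
# tool rest bar
E
cat >> h.py <<'E'
E
python3 - <<'E'
from h import *
im=cv2.imread("pics/top0.png")
g=cv2.cvtColor(im,cv2.COLOR_BGR2GRAY)
# front bed edge per column: brightness/saturation jump wood->grey
hsv=cv2.cvtColor(im,cv2.COLOR_BGR2HSV)
pts=[]
for u in list(range(250,295,3))+list(range(330,385,3)):
    col=hsv[225:262,u,1].astype(float)
    d=col[2:]-col[:-2]; i=np.argmax(d); 
    pts.append((u,226+i,round(d[i])))
print(pts)
P=np.array([plane("top",p[:2],.08) for p in pts])
print(np.round(P[[0,7,14,20,-1]],4))
c=np.polyfit(P[:,1],P[:,0],1); print(c,np.degrees(np.arctan(c[0])),np.std(P[:,0]-np.polyval(c,P[:,1])))
E
```

```text
T closedL [ 0.62  -0.181  0.14 ]
T closedR [ 0.6196 -0.197   0.14  ]
T front L [ 0.5866 -0.1803  0.14  ]
T front R [ 0.5863 -0.195   0.14  ]
T yelTL [ 0.6362 -0.1695  0.14  ]
T yelTR [ 0.6353 -0.2106  0.14  ]
T yelBL [ 0.5795 -0.1654  0.144 ]
T yelBR [ 0.5786 -0.206   0.144 ]
S closed+y [ 0.6246 -0.1802  0.14  ]
S closed-y [ 0.6219 -0.1966  0.14  ]
S yel back-y [ 0.6373 -0.2088  0.14  ]
S yel back+y [ 0.6392 -0.1693  0.14  ]
S front inner -y [ 0.5936 -0.1959  0.144 ]
S front inner +y [ 0.5934 -0.1806  0.144 ]
S shelf rear corners -y [ 0.6725 -0.2198  0.14  ]
S +y [ 0.6836 -0.0043  0.14  ]
S lip -y [ 0.5845 -0.2154  0.144 ]
S lip +y [ 0.5954 -0.0344  0.144 ]
[(250, np.int64(240), 72), (253, np.int64(239), 70), (256, np.int64(240), 71), (259, np.int64(240), 75), (262, np.int64(240), 78), (265, np.int64(240), 78), (268, np.int64(241), 70), (271, np.int64(240), 73), (274, np.int64(241), 67), (277, np.int64(241), 76), (280, np.int64(241), 75), (283, np.int64(241), 75), (286, np.int64(241), 69), (289, np.int64(242), 75), (292, np.int64(242), 71), (330, np.int64(244), 72), (333, np.int64(244), 75), (336, np.int64(244), 77), (339, np.int64(244), 74), (342, np.int64(244), 77), (345, np.int64(245), 75), (348, np.int64(245), 72), (351, np.int64(245), 77), (354, np.int64(245), 75), (357, np.int64(245), 79), (360, np.int64(245), 78), (363, np.int64(246), 77), (366, np.int64(246), 75), (369, np.int64(246), 74), (372, np.int64(246), 79), (375, np.int64(246), 76), (378, np.int64(246), 78), (381, np.int64(247), 74), (384, np.int64(247), 77)]
[[ 0.498   0.1377  0.08  ]
 [ 0.4969  0.0833  0.08  ]
 [ 0.4906  0.029   0.08  ]
 [ 0.4801 -0.1075  0.08  ]
 [ 0.473  -0.2073  0.08  ]]
[0.07461891 0.48911438] 4.267440165421096 0.0008397155330023819
```

```bash
cat >> h.py <<'E'
from scipy.spatial.transform import Rotation as Ro
def togo(s,X,jaw):
    """shift in tool axes (cm) to world X, yaw (rad) so tool x lies along jaw angle deg (mod 180)"""
    R=Ro.from_rotvec(s["tool_rot"]).as_matrix()
    d=R.T@(np.array(X)-s["eef_pos"])*100
    cur=np.degrees(np.arctan2(R[1,0],R[0,0])); e=(jaw-cur+90)%180-90
    return R,d,cur,-np.radians(e)
E
python3 - <<'E'
from h import *
from rig import env
s=env.read_state(); R,d,cur,y=togo(s,[.545,.1065,.264],20); print(np.round(R,3),cur,d,y)
for n,p,z in(("lockhandle",(418.7,229),.245),("toolrestL",(283,249.5),.182),("toolrestR",(346.5,254),.182),("knock",(351.6,180),.212)):
    print(n,np.round(plane("top",p,z),3))
print(tri((351.6,181),(235,256)))
E
```

```text
[[ 0.306 -0.     0.952]
 [-0.952  0.002  0.306]
 [-0.002 -1.     0.   ]] -72.19316297896468 [-53.41564143  -3.24713275  55.14115   ] 1.532518411779116
lockhandle [ 0.5   -0.24   0.245]
toolrestL [0.465 0.054 0.182]
toolrestR [ 0.452 -0.093  0.182]
knock [ 0.62  -0.107  0.212]
(array([ 0.61879989, -0.10626207,  0.20996367]), np.float64(0.0028673443762717316))
```

Emit:
arm_command(
  rows=[
    [0,[0,-3.4,0],-0.18],
    [0,[0,-3.4,0],-0.18],
    [0,[0,-3.4,0],-0.18],
    [0,[0,-3.4,0],-0.18],
    [0,[0,-3.4,0],-0.18],
  ],
)

```text
clock: 0.72
eef_pos: [0.1834, -0.5709, 0.4019]
tool_rot: [-1.552, 0.278, -0.277]
force: [0.4, -0.5, -0.4]
opening: 0.499
```

Emit:
arm_command(
  rows=[
    [0,[0,0,0],-0.18],
    [0,[0,0,0],-0.18],
    [0,[0,0,0],-0.18],
    [0,[0,0,0],-0.17],
    [0,[4.4,0,3.9],0],
  ],
)

```text
clock: 1.35
eef_pos: [0.2105, -0.5213, 0.3998]
tool_rot: [-1.553, -0.273, 0.274]
force: [1.7, 0.6, 0.3]
opening: 0.498
```

Emit:
arm_command(
  rows=[
    [0,[4.4,0,3.9],0],
    [0,[4.4,0,3.9],0],
    [0,[4.4,0,3.9],0],
    [0,[4.4,0,3.9],0],
    [0,[4.4,0,3.9],0],
  ],
)

```text
clock: 1.98
eef_pos: [0.3516, -0.259, 0.4011]
tool_rot: [-1.553, -0.274, 0.274]
force: [1.4, -0.6, 0.7]
opening: 0.501
```

```bash
python3 - <<'E'
from h import *
from rig import env
s=env.read_state(); R,d,cur,y=togo(s,[.545,.1065,.40],20); print(s["clock"],s["eef_pos"],cur,d,y,s["opening"],s["q"])
E
```

```text
1.975 [ 0.35162494 -0.25900448  0.40105337] 20.029131262534772 [30.68638419  0.11872437 27.71673109] 0.0005084364464947054 0.5013904774869182 [-7.93515098e-01 -7.11192897e-03  1.55865429e+00  2.55197195e-04
  1.59031685e+00 -1.14308446e+00]
```

Emit:
arm_command(
  rows=[
    [0,[4.4,0,4.0],0],
    [0,[4.4,0,4.0],0],
    [0,[4.4,0,4.0],0],
    [0,[4.4,0,4.0],0],
    [0,[4.4,0,4.0],0],
  ],
)

```text
clock: 2.6
eef_pos: [0.4897, 0.0043, 0.4011]
tool_rot: [-1.553, -0.275, 0.275]
force: [0.4, -0.9, -0.3]
opening: 0.5
```

Emit:
arm_command(
  rows=[
    [0,[4.4,0,4.0],0],
    [0,[4.2,0,3.7],0],
    [0,[0,2.0,0],0],
    [0,[0,2.0,0],0],
    [0,[0,0,0],0],
  ],
)

```text
clock: 3.22
eef_pos: [0.5424, 0.1044, 0.3593]
tool_rot: [-1.553, -0.271, 0.278]
force: [-0.0, 0.1, 0.1]
opening: 0.5
```

```bash
python3 - <<'E'
from h import *
from rig import env
s=env.read_state(); R,d,cur,y=togo(s,[.545,.1065,.264],20); print(s["clock"],s["eef_pos"],cur,d,y,s["opening"],s["force"])
for n in("scene","top"):
    c=env.capture(n); cv2.imwrite(f"pics/{n}1.png",c["image"][:,:,::-1])
a=cv2.imread("pics/scene1.png"); b=cv2.imread("pics/top1.png")
cv2.imwrite("pics/m1.png",np.hstack([cv2.resize(a[90:290,200:400],(400,400)),cv2.resize(b[120:320,170:370],(400,400))]))
E
```

```text
3.225 [0.542378   0.10438532 0.35934556] 20.078941025593544 [0.35989009 9.53323477 0.09561912] 0.0013777808115083238 0.5004685154143248 [-0.04151028  0.09671391  0.12866196]
```

View pics/m1.png

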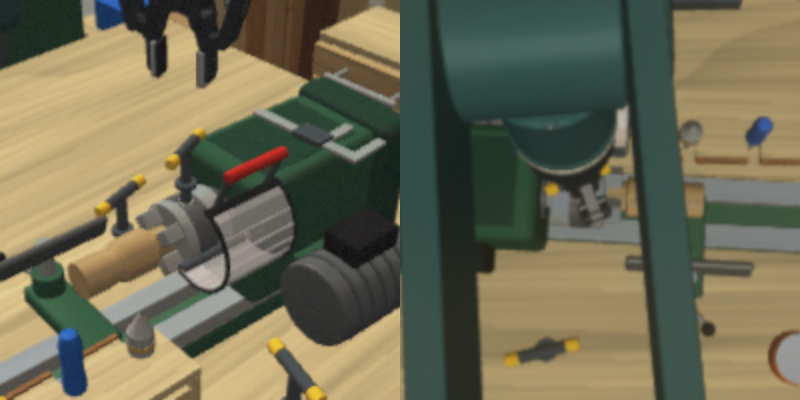

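Emit:
arm_command(
  rows=[
    [0,[0.4,2.5,0.1],0],
    [0,[0,2.5,0],0],
    [0,[0,2.0,0],0],
    [0,[0,1.5,0],0],
    [0,[0,1.0,0],0],
  ],
)

```text
clock: 3.95
eef_pos: [0.5474, 0.1064, 0.2663]
tool_rot: [-1.553, -0.275, 0.274]
force: [0.1, -0.1, -0.0]
opening: 0.503
```

```bash
python3 - <<'E'
from h import *
from rig import env
s=env.read_state(); R,d,cur,y=togo(s,[.545,.1065,.264],20); print(s["clock"],s["eef_pos"],cur,d,y,s["opening"],s["force"])
a=env.capture("scene")["image"][:,:,::-1]
cv2.imwrite("pics/m2.png",cv2.resize(a[90:240,220:390],None,fx=4,fy=4))
E
```

```text
3.95 [0.54739188 0.10638085 0.26631906] 20.03500264553515 [-0.22078046  0.23175516  0.09315895] 0.0006109114114967551 0.5030019475037473 [ 0.14683828 -0.07480548 -0.04021172]
```

View pics/m2.png

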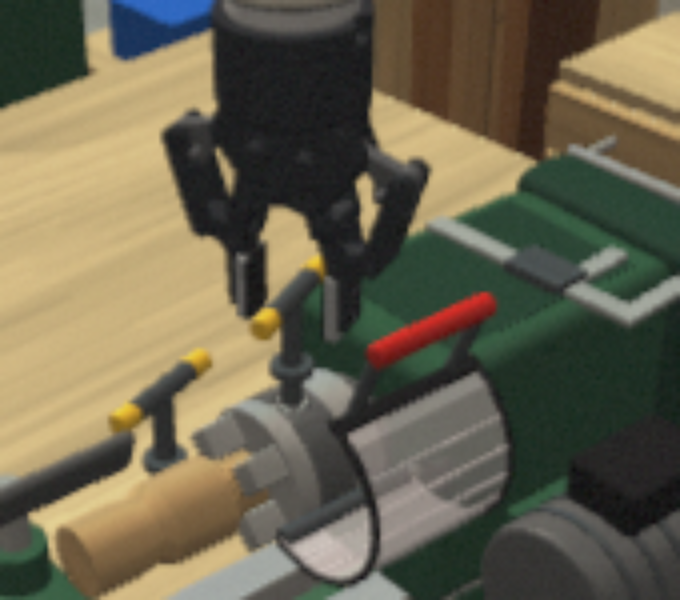

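Emit:
arm_command(
  rows=[
    [0,[-0.2,0.2,0.1],0],
    [1,[0,0,0],0],
    [1,[0,0,0],0],
    [1,[0,0,0],0],
    [1,[0,0,0],0],
  ],
)

```text
clock: 4.62
eef_pos: [0.5454, 0.1069, 0.265]
tool_rot: [-1.553, -0.276, 0.274]
force: [-1.1, 0.3, 4.4]
opening: 0.119
```

```bash
python3 - <<'E'
from h import *
from rig import env
s=env.read_state(); R,d,cur,y=togo(s,[.545,.1065,.264],20); print(s["clock"],s["eef_pos"],cur,d,y,s["opening"],s["force"],s["torque"])
E
```

```text
4.625 [0.54540148 0.10687907 0.26503515] 20.054832511127223 [-0.05085593  0.1034494  -0.02181792] 0.0009570078563063522 0.11915127225780908 [-1.06542191  0.29814565  4.43907593] [ 0.01116753  0.07586034 -0.02984421]
```

Emit:
arm_command(
  rows=[
    [1,[0,0,0],0],
    [1,[0,-0.7,0],0],
    [1,[0,-1.0,0],0],
    [1,[0,-1.5,0],0],
    [1,[0,-2.0,0],0],
  ],
)

```text
clock: 5.25
eef_pos: [0.5444, 0.1067, 0.3171]
tool_rot: [-1.553, -0.274, 0.276]
force: [-0.4, 0.0, -2.2]
opening: 0.122
```

Emit:
arm_command(
  rows=[
    [1,[0,-2.0,0],0],
    [1,[0,-2.0,0],0],
    [1,[0,-1.5,0],0],
    [1,[0,0,0],0],
    [1,[0,0,0],0],
  ],
)

```text
clock: 5.88
eef_pos: [0.5444, 0.1068, 0.3707]
tool_rot: [-1.553, -0.274, 0.276]
force: [-0.2, 0.2, -1.7]
opening: 0.12
```

```bash
python3 - <<'E'
from h import *
from rig import env
s=env.read_state(); R,d,cur,y=togo(s,[.607,-.188,.38],3); print(s["clock"],s["eef_pos"],cur,d,y,s["opening"],s["force"],s["torque"])
a=env.capture("scene")["image"][:,:,::-1]
cv2.imwrite("pics/s3.png",a)
cv2.imwrite("pics/m3.png",cv2.resize(a[60:210,220:390],None,fx=4,fy=4))
E
```

```text
5.875 [0.54444706 0.10675247 0.37072828] 20.05331414498416 [ -4.2318476   -0.93448255 -29.83281376] 0.29763648020689515 0.12017186213082146 [-0.16675944  0.17452239 -1.66266838] [ 0.04327096 -0.03191381 -0.00523326]
```

View pics/m3.png

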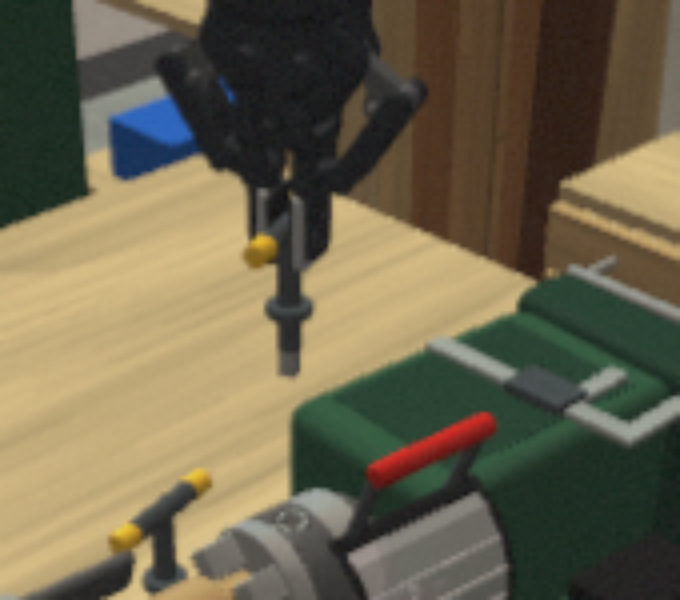

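```bash
python3 - <<'E'
from h import *
p=np.array([.5444,.1068,.3087])
for h in(0,.015,.037,.074,.08): 
    u=proj("scene",p+[0,0,h])[0]; print(h,u,(u-[220,60])*4)
ang=np.radians(110)
print((proj("scene",p+[-.031*np.cos(ang),-.031*np.sin(ang),.08])[0]-[220,60])*4)
# sensitivity px per mm
print((proj("scene",p+[.001,0,0])-proj("scene",p))*4,(proj("scene",p+[0,.001,0])-proj("scene",p))*4)
E
```

```text
0 [292.01593048 151.68342589] [288.06372191 366.73370357]
0.015 [291.97568518 145.13661714] [287.90274072 340.54646857]
0.037 [291.91485542 135.27809094] [287.65942167 301.11236375]
0.074 [291.80742723 117.97437392] [287.22970892 231.89749566]
0.08 [291.78936924 115.07898915] [287.15747696 220.31595661]
[256.86514937 246.79871329]
[[1.35227358 0.72419998]] [[ 1.44575267 -0.69597884]]
```

Emit:
arm_command(
  rows=[
    [1,[-0.3,0,-2.5],0],
    [1,[-0.6,0,-4.0],0],
    [1,[-0.6,0,-4.0],0],
    [1,[-0.6,0,-4.0],0],
    [1,[-0.6,0,-4.0],0],
  ],
)

```text
clock: 6.55
eef_pos: [0.5827, -0.0774, 0.3702]
tool_rot: [-1.552, -0.273, 0.276]
force: [0.8, -0.0, -1.0]
opening: 0.117
```

Emit:
arm_command(
  rows=[
    [1,[-0.6,0,-4.0],0],
    [1,[-0.5,0,-3.5],0],
    [1,[-0.4,0,-2.5],0.15],
    [1,[0,0,0],0.15],
    [1,[0,0,0],0],
  ],
)

```text
clock: 7.18
eef_pos: [0.6027, -0.1755, 0.3701]
tool_rot: [-1.569, -0.038, 0.041]
force: [-0.5, -0.3, -2.5]
opening: 0.117
```

```bash
python3 - <<'E'
from h import *
from rig import env
s=env.read_state(); R,d,cur,y=togo(s,[.607,-.188,.31],3); print(s["clock"],s["eef_pos"],cur,d,y,s["opening"],s["force"],s["torque"])
a=env.capture("scene")["image"][:,:,::-1]
cv2.imwrite("pics/s4.png",a)
cv2.imwrite("pics/m4.png",cv2.resize(a[150:330,130:330],None,fx=4,fy=3.3))
E
```

```text
7.175 [ 0.60274648 -0.17550757  0.37005106] 2.906782702018455 [ 0.37333464  6.00288696 -1.27624544] -0.0016269487695905218 0.11662486622215952 [-0.48706844 -0.31378184 -2.48517035] [-0.02738669 -0.04801977 -0.02432893]
```

View pics/m4.png

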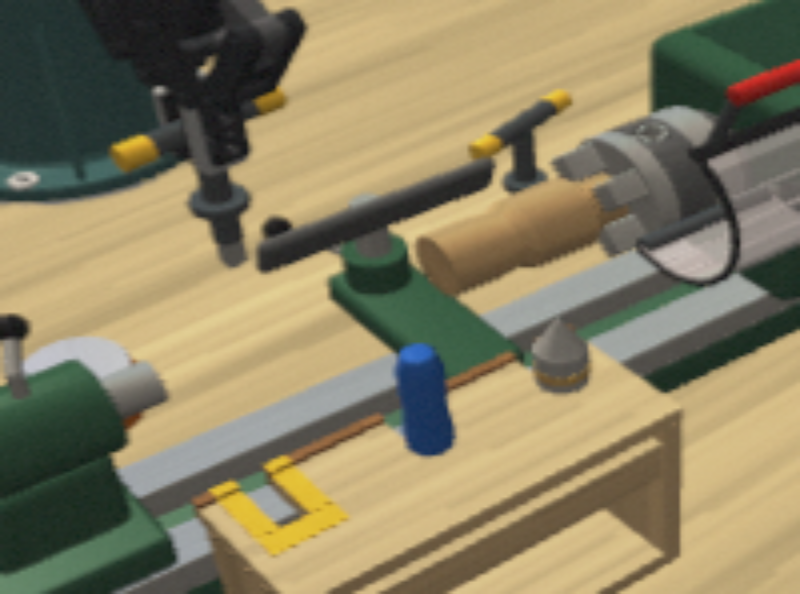

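Emit:
arm_command(
  rows=[
    [1,[0.4,0,-1.3],0],
    [1,[0,3.0,0],0],
    [1,[0,4.0,0],0],
    [1,[0,4.0,0],0],
    [1,[0,2.5,0],0],
  ],
)

```text
clock: 7.85
eef_pos: [0.6071, -0.1882, 0.234]
tool_rot: [-1.57, -0.039, 0.043]
force: [-0.2, 0.9, -1.7]
opening: 0.116
```

Emit:
arm_command(
  rows=[
    [1,[0,1.0,0],0],
    [1,[0,0,0],0],
    [1,[0,0,0],0],
    [1,[0,0,0],0],
    [1,[0,0,0],0],
  ],
)

```text
clock: 8.48
eef_pos: [0.6082, -0.1883, 0.2272]
tool_rot: [-1.571, -0.04, 0.038]
force: [0.4, 0.1, -1.0]
opening: 0.123
```

```bash
python3 - <<'E'
from h import *
from rig import env
s=env.read_state(); R,d,cur,y=togo(s,[.607,-.188,.31],3); print(s["clock"],s["eef_pos"],cur,d,y,s["opening"],s["force"],s["torque"])
a=env.capture("scene")["image"][:,:,::-1]
cv2.imwrite("pics/s5.png",a)
cv2.imwrite("pics/m5.png",cv2.resize(a[230:330,150:250],None,fx=6,fy=6,interpolation=cv2.INTER_CUBIC))
b=env.capture("top")["image"][:,:,::-1]
cv2.imwrite("pics/t5.png",b)
cv2.imwrite("pics/mt5.png",cv2.resize(b[160:260,330:430],None,fx=6,fy=6,interpolation=cv2.INTER_CUBIC))
p=np.array(s["eef_pos"])-[0,0,.062]
for h in(0,.015,.037,.074,.08): 
    u=proj("scene",p+[0,0,h])[0]; print(h,u,(u-[150,230]+.4)*6)
E
```

```text
8.475 [ 0.6082157  -0.18826276  0.22716376] 2.872056666380538 [-0.10928937 -8.28379072  0.0276491 ] -0.0022330324276370567 0.12309564854504056 [ 0.37056401  0.07378453 -0.99764511] [ 0.00925942 -0.03195053 -0.00863797]
0 [196.26233635 292.9724691 ] [279.97401811 380.23481462]
0.015 [195.032435   287.30367633] [272.59460999 346.22205795]
0.037 [193.17406175 278.72939334] [261.44437048 294.77636005]
0.074 [189.89364313 263.56815463] [241.76185877 203.80892777]
0.08 [189.34240125 261.01721412] [238.45440752 188.50328474]
```

View pics/m5.png

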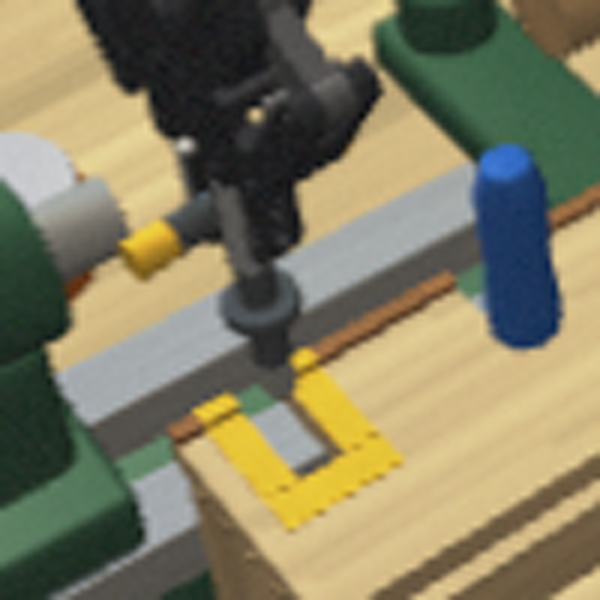

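View pics/mt5.png

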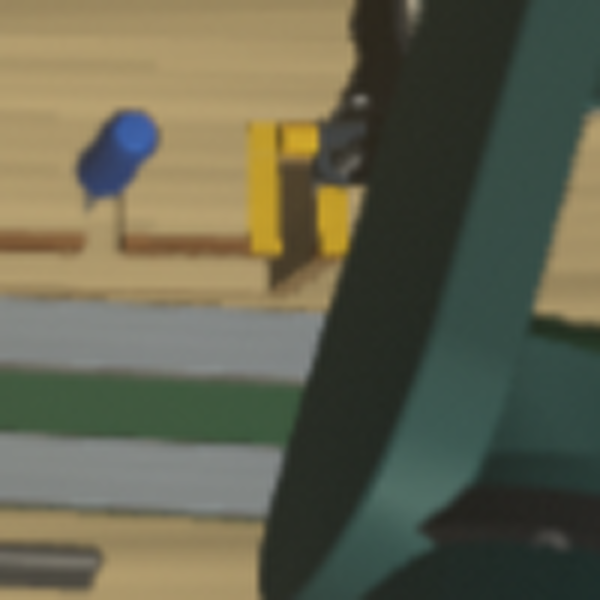

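Emit:
arm_command(
  rows=[
    [1,[-0.1,1.5,0],0],
    [1,[0,1.5,0],0],
    [1,[0,1.0,0],0],
    [1,[0,0.5,0],0],
    [1,[0,0,0],0],
  ],
)

```text
clock: 9.2
eef_pos: [0.6066, -0.1881, 0.1807]
tool_rot: [-1.57, -0.039, 0.04]
force: [-0.2, 1.3, -1.2]
opening: 0.119
```

```bash
python3 - <<'E'
from h import *
from rig import env
s=env.read_state(); R,d,cur,y=togo(s,[.607,-.188,.168],3); print(s["clock"],s["eef_pos"],cur,d,y,s["opening"],s["force"],s["torque"])
a=env.capture("scene")["image"][:,:,::-1]
cv2.imwrite("pics/s6.png",a)
cv2.imwrite("pics/m6.png",cv2.resize(a[230:330,150:250],None,fx=6,fy=6,interpolation=cv2.INTER_CUBIC))
E
```

```text
9.2 [ 0.60658268 -0.18807413  0.18073971] 2.863543310303213 [0.04314957 1.27393687 0.00469725] -0.0023816185215811353 0.11936611742746978 [-0.20226516  1.28956362 -1.15833013] [0.12622898 0.02879532 0.01315083]
```

View pics/m6.png

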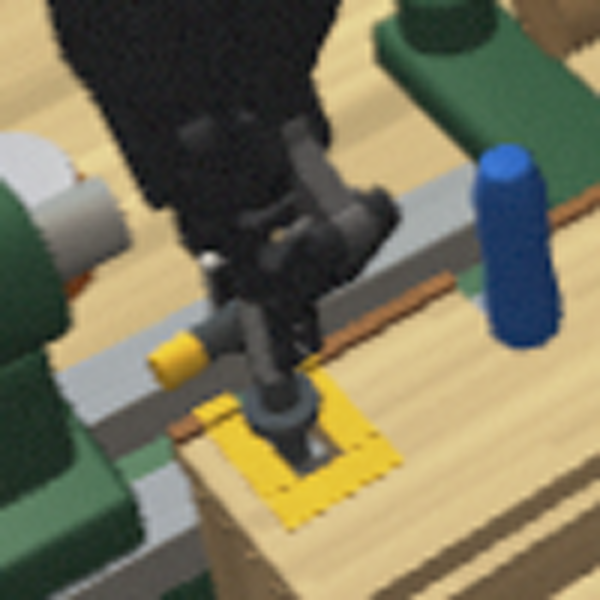

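Emit:
arm_command(
  rows=[
    [1,[0,0,0.1],0],
    [1,[0,0.3,0],0],
    [1,[0,0.3,0],0],
    [1,[0,0,0],0],
    [1,[0,0,0],0],
  ],
)

```text
clock: 9.88
eef_pos: [0.6068, -0.1872, 0.1753]
tool_rot: [-1.57, -0.039, 0.039]
force: [-0.0, 0.0, -2.3]
opening: 0.118
```

```bash
python3 - <<'E'
from h import *
from rig import env
s=env.read_state(); R,d,cur,y=togo(s,[.607,-.188,.168],3); print(s["clock"],s["eef_pos"],cur,d,y,s["opening"],s["force"],s["torque"])
a=env.capture("scene")["image"][:,:,::-1]
cv2.imwrite("pics/m7.png",cv2.resize(a[270:330,170:230],None,fx=10,fy=10,interpolation=cv2.INTER_CUBIC))
E
```

```text
9.875 [ 0.60677419 -0.1871619   0.17527881] 2.8659389572571725 [ 0.01837041  0.72787286 -0.08489881] -0.0023398065945192128 0.11781243633180616 [-0.00938979  0.0114951  -2.26545154] [ 0.04487054 -0.01758235  0.04912676]
```

View pics/m7.png

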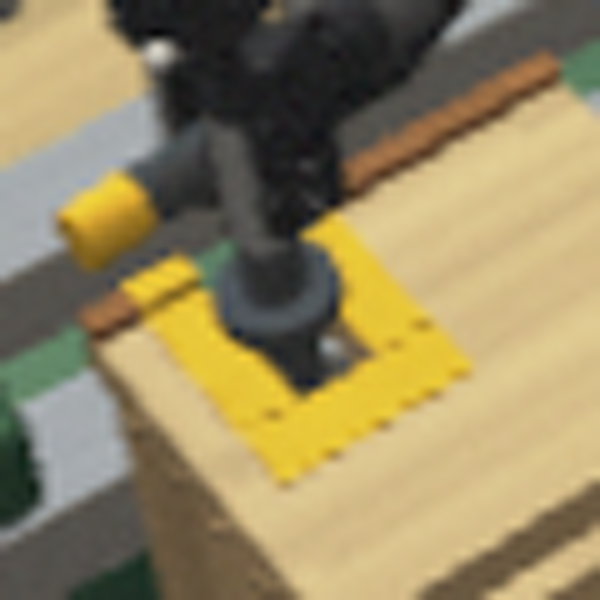

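Emit:
arm_command(
  rows=[
    [1,[0,0.2,0],0],
    [1,[0,0.2,0],0],
    [1,[0,0,0],0],
    [1,[0,0,0],0],
    [1,[0,0,0],0],
  ],
)

```text
clock: 10.55
eef_pos: [0.6068, -0.1872, 0.1714]
tool_rot: [-1.57, -0.039, 0.039]
force: [-0.1, -0.0, -1.4]
opening: 0.12
```

```bash
python3 - <<'E'
from h import *
from rig import env
s=env.read_state(); R,d,cur,y=togo(s,[.607,-.188,.168],3); print(s["clock"],s["eef_pos"],cur,d,y,s["opening"],s["force"],s["torque"])
E
```

```text
10.55 [ 0.60679089 -0.18715746  0.17136525] 2.8658206689658083 [ 0.01665183  0.33652237 -0.08520703] -0.0023418711146700215 0.12015321898328282 [-0.06938581 -0.02473897 -1.44348807] [-0.04658933 -0.03246982 -0.04261808]
```

Emit:
arm_command(
  rows=[
    [1,[0,0.15,0],0],
    [1,[0,0,0],0],
    [1,[0,0.15,0],0],
    [1,[0,0,0],0],
    [1,[0,0,0],0],
  ],
)

```text
clock: 11.18
eef_pos: [0.6068, -0.1872, 0.1683]
tool_rot: [-1.57, -0.039, 0.039]
force: [-0.1, 0.1, -1.5]
opening: 0.121
```

```bash
python3 - <<'E'
from h import *
from rig import env
s=env.read_state(); print(s["clock"],s["eef_pos"],s["opening"],s["force"],s["torque"])
a=env.capture("scene")["image"][:,:,::-1]
cv2.imwrite("pics/m8.png",cv2.resize(a[270:330,170:230],None,fx=10,fy=10,interpolation=cv2.INTER_CUBIC))
E
```

```text
11.175 [ 0.60677107 -0.18715802  0.16827936] 0.12097619137274715 [-0.09846176  0.08982839 -1.46951503] [-0.03438129 -0.04400113 -0.0671781 ]
```

View pics/m8.png

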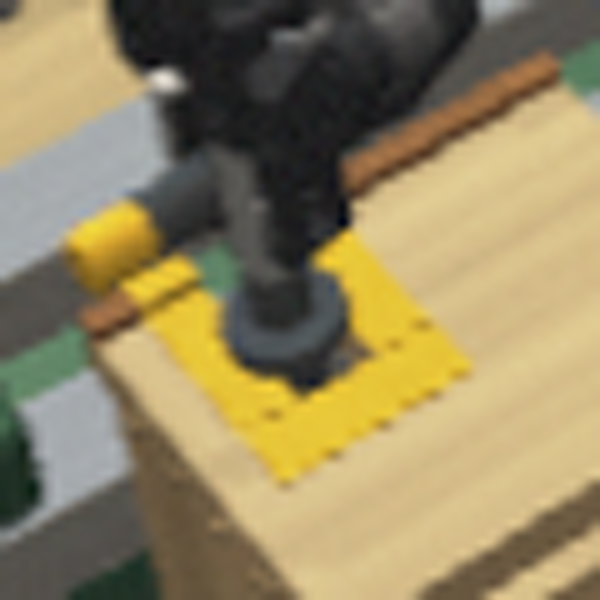

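Emit:
arm_command(
  rows=[
    [1,[0,0.1,0],0],
    [1,[0,0,0],0],
    [1,[0,0.1,0],0],
    [1,[0,0,0],0],
    [1,[0,0,0],0],
  ],
)

```text
clock: 11.85
eef_pos: [0.6071, -0.1872, 0.1679]
tool_rot: [-1.571, -0.04, 0.038]
force: [-2.7, 1.3, 9.8]
opening: 0.118
```

Emit:
arm_command(
  rows=[
    [1,[0,-0.1,0],0],
    [0.4,[0,0,0],0],
    [0.4,[0,0,0],0],
    [0.4,[0,0,0],0],
    [0.4,[0,0,0],0],
  ],
)

```text
clock: 12.48
eef_pos: [0.6067, -0.1872, 0.1671]
tool_rot: [-1.57, -0.039, 0.039]
force: [0.0, -0.2, 0.3]
opening: 0.301
```

```bash
python3 - <<'E'
from h import *
from rig import env
s=env.read_state(); print(s["clock"],s["eef_pos"],s["opening"],s["force"],s["torque"])
a=env.capture("scene")["image"][:,:,::-1]
cv2.imwrite("pics/m9.png",cv2.resize(a[260:330,165:235],None,fx=8,fy=8,interpolation=cv2.INTER_CUBIC))
E
```

```text
12.475 [ 0.60672443 -0.18716042  0.1670998 ] 0.30091705934645696 [ 0.00999906 -0.24303498  0.30562051] [-0.04797448  0.00581094 -0.02316959]
```

View pics/m9.png

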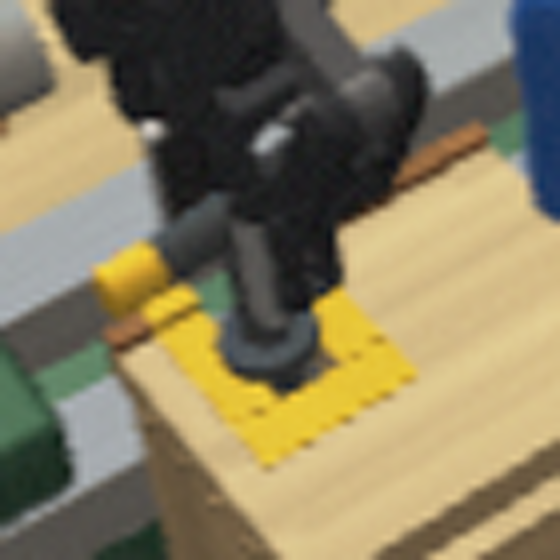

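Emit:
arm_command(
  rows=[
    [0.4,[0,-0.5,0],0],
    [0.4,[0,-1.5,0],0],
    [0.4,[0,-3.0,0],0],
    [0.4,[0,-5.0,0],0],
    [0.4,[0,-5.0,0],0],
  ],
)

```text
clock: 13.15
eef_pos: [0.6067, -0.1871, 0.3199]
tool_rot: [-1.571, -0.04, 0.039]
force: [1.5, -0.3, 0.4]
opening: 0.302
```

Emit:
arm_command(
  rows=[
    [0.2,[0,-6.0,0],0],
    [0.2,[0,-3.0,0],0],
    [0.2,[0,0,3.0],0],
    [0.2,[0,0,4.5],0],
    [0.2,[0,0,4.5],0],
  ],
)

```text
clock: 13.78
eef_pos: [0.6006, -0.0663, 0.4088]
tool_rot: [-1.571, -0.04, 0.037]
force: [-0.6, -0.1, 0.7]
opening: 0.401
```

```bash
python3 - <<'E'
from h import *
from rig import env
s=env.read_state(); print(s["clock"],s["eef_pos"],s["opening"],s["force"],s["torque"],s["q"])
for n in("scene","top"):
    c=env.capture(n); cv2.imwrite(f"pics/{n}10.png",c["image"][:,:,::-1])
a=cv2.imread("pics/scene10.png"); b=cv2.imread("pics/top10.png")
cv2.imwrite("pics/m10.png",np.hstack([cv2.resize(a[245:325,160:240],(400,400),interpolation=cv2.INTER_CUBIC),cv2.resize(b[160:240,340:420],(400,400),interpolation=cv2.INTER_CUBIC)]))
for n,im in(("top",b),("scene",a)):
    for nm,lo,hi in(("yel",(20,165,110),(30,255,255)),("red",(0,170,120),(6,255,255)),("blue",(105,130,60),(125,255,255))):
        for c,st in blobs(im,lo,hi)[0]: print(n,nm,c,st)
E
```

```text
13.775 [ 0.60058746 -0.06630105  0.40880322] 0.40110847811353717 [-0.62461118 -0.07306214  0.73400274] [ 0.04962734 -0.01611188 -0.04834642] [-2.24370482e-01  2.61738111e-01  1.22473999e+00  2.34595568e-04
  1.65337631e+00 -2.73573017e-01]
top yel [271.5 137.5] [269 135   6   6  28]
top yel [376.4 188.4] [370 181  18  22 157]
top yel [397.6 187. ] [395 185   6   5  23]
top yel [385.3 197.4] [383 191   6  12  49]
top yel [255.5 291.9] [252 289   8   7  35]
top yel [225.5 299.4] [223 297   6   6  33]
top red [125.  114.6] [114 104  25  22 441]
top red [ 36.6 153.9] [ 31 149  11  11  94]
top red [262.9 153.6] [246 151  35   6 164]
top red [177.8 257.1] [172 255  10   4  19]
scene yel [156.2  16.9] [150   6  12  20 126]
scene yel [269.7 179.8] [267 178   6   5  20]
scene yel [251. 194.] [248 191   7   7  37]
scene yel [337.3 262.4] [334 259   9   8  42]
scene yel [208.3 276.6] [205 274   7   7  34]
scene yel [357.6 287.9] [353 283  10  11  77]
scene yel [197.4 303. ] [177 288  40  30 378]
scene red [486.3 156.6] [481 154  12   7  59]
scene red [327.9 170.7] [312 163  32  16 146]
scene red [498.7 234. ] [485 227  27  17 279]
scene blue [271.7  88.6] [253  79  38  19 459]
scene blue [235.6 270.6] [229 254  14  34 343]
```

View pics/m10.png

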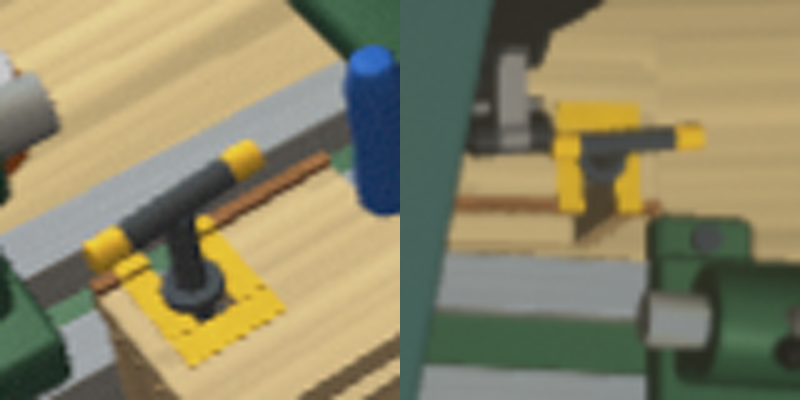

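```bash
python3 - <<'E'
from h import *
A,e1=tri((373.2,189.0),(208.3,276.6)); B,e2=tri((397.6,187.),(181,294.6)); m=(A+B)/2
print(A,e1,B,e2,m,np.linalg.norm(A-B))
# collar centre scene: crop(192,287)/5
print("collar@.177",plane("scene",(160+192/5-.4,245+285/5-.4),.177-.034+.0),"top of collar z .146",plane("scene",(160+192/5-.4,245+280/5-.4),.146))
print(proj("scene",[[.607,-.187,.146],[.607,-.187,.186]]),proj("top",[[.607,-.187,.146],[.607,-.187,.186]]))
# handle line ends triangulate
import cv2
for t in ((263.0,153.5),):
  print(tri(t,(327.9,170.7)))
# handle direction from top min-area rect extremes at z=.32
for p in ((246,152.6),(280.2,154.5)): print(plane("top",p,.32))
E
```

```text
[ 0.60489314 -0.16021543  0.18439011] 0.005180768621628598 [ 0.60805877 -0.21847263  0.18414903] 0.0037975781952921703 [ 0.60647596 -0.18934403  0.18426957] 0.05834364180605678
collar@.177 [ 0.60917728 -0.1889543   0.143     ] top of collar z .146 [ 0.6096338  -0.18874624  0.146     ]
[[198.00549756 299.2690028 ]
 [194.77285297 284.31555851]] [[379.41961795 190.79482758]
 [383.71357674 187.20159646]]
(array([0.65417792, 0.09348834, 0.31981925]), np.float64(0.0016592012806386234))
[0.65617894 0.12774524 0.32      ]
[0.65066695 0.05758844 0.32      ]
```

Emit:
arm_command(
  rows=[
    [0,[0,0,1.0],0.127],
    [0,[0,0,0],0],
    [0,[0,0,0],0],
    [0,[0,0,0],0],
    [0,[0,0,0],0],
  ],
)

```text
clock: 14.5
eef_pos: [0.6003, -0.0578, 0.4073]
tool_rot: [-1.57, 0.061, -0.06]
force: [-1.0, -0.8, -0.1]
opening: 0.504
```

```bash
python3 - <<'E'
from h import *
from rig import env
s=env.read_state(); R,d,cur,y=togo(s,[.654,.0935,.36],-4.4); print(s["clock"],s["eef_pos"],cur,d,y,s["opening"])
E
```

```text
14.5 [ 0.6002858  -0.05782714  0.40727683] -4.409352727076668 [ 4.19259495  4.72761623 15.50077298] -0.00016323588152838942 0.503865323812549
```

Emit:
arm_command(
  rows=[
    [0,[1.0,0,3.5],0],
    [0,[1.1,0,4.0],0],
    [0,[1.1,0,4.0],0],
    [0,[1.0,0,4.0],0],
    [0,[0,1.5,0],0],
  ],
)

```text
clock: 15.12
eef_pos: [0.6553, 0.0966, 0.3927]
tool_rot: [-1.569, 0.056, -0.059]
force: [-0.3, -0.4, 0.7]
opening: 0.502
```

Emit:
arm_command(
  rows=[
    [0,[0,1.5,0],0],
    [0,[0,0,0],0],
    [0,[0,0,0],0],
    [0,[0,0,0],0],
    [0,[0,0,0],0],
  ],
)

```text
clock: 15.75
eef_pos: [0.6543, 0.0937, 0.378]
tool_rot: [-1.57, 0.06, -0.062]
force: [-0.8, 0.2, -1.2]
opening: 0.502
```

```bash
python3 - <<'E'
from h import *
from rig import env
s=env.read_state(); R,d,cur,y=togo(s,[.654,.0935,.301],-4.4); print(s["clock"],s["eef_pos"],cur,d,y,s["opening"])
a=env.capture("scene")["image"][:,:,::-1]
cv2.imwrite("pics/m11.png",cv2.resize(a[90:240,230:400],None,fx=4,fy=4))
E
```

```text
15.75 [0.65427404 0.09370975 0.37798578] -4.43394067512274 [-0.03380606  7.6985408  -0.02493933] -0.0005923765312414702 0.5020685139402452
```

View pics/m11.png

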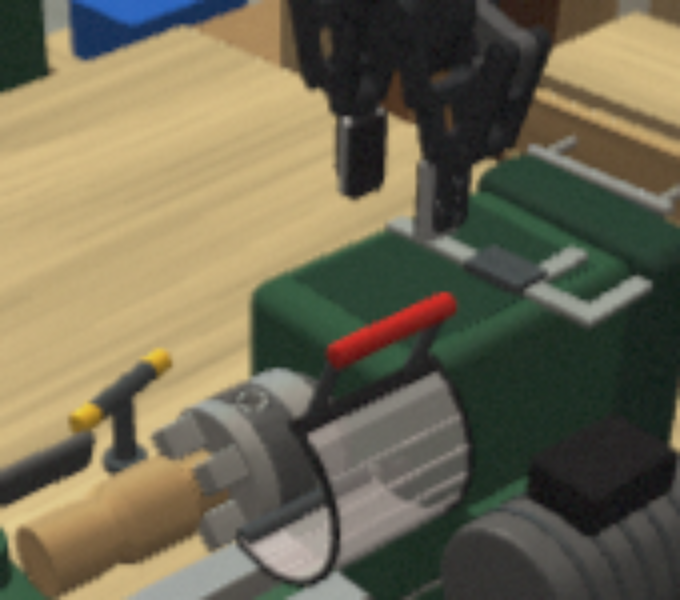

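Emit:
arm_command(
  rows=[
    [0,[0,2.0,0],0],
    [0,[0,2.5,0],0],
    [0,[0,2.0,0],0],
    [0,[0,1.2,0],0],
    [0,[0,0,0],0],
  ],
)

```text
clock: 16.42
eef_pos: [0.6536, 0.094, 0.2996]
tool_rot: [-1.57, 0.062, -0.059]
force: [-0.5, -0.2, 1.0]
opening: 0.502
```

```bash
python3 - <<'E'
from h import *
from rig import env
s=env.read_state(); R,d,cur,y=togo(s,[.654,.0935,.301],-4.4); print(s["clock"],s["eef_pos"],cur,d,y,s["opening"],s["force"])
a=env.capture("scene")["image"][:,:,::-1]
cv2.imwrite("pics/m12.png",cv2.resize(a[90:240,230:400],None,fx=4,fy=4))
E
```

```text
16.425 [0.65363314 0.09396901 0.29960897] -4.412385204960421 [ 0.039963   -0.13916362 -0.04395016] -0.00021616260509372992 0.5022028286086215 [-0.4527577  -0.24627154  1.00482002]
```

View pics/m12.png

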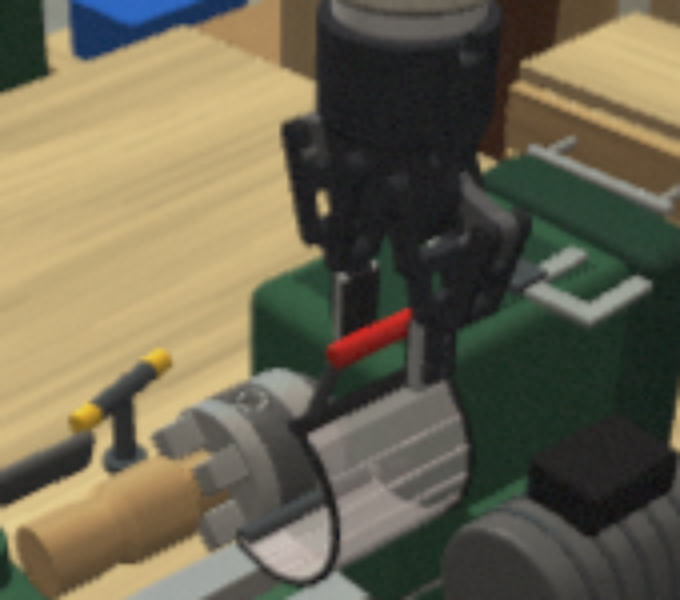

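Emit:
arm_command(
  rows=[
    [1,[0,0,0],0],
    [1,[0,0,0],0],
    [1,[0,0,0],0],
    [1,[0,0,0],0],
    [1,[0,0,0],0],
  ],
)

```text
clock: 17.1
eef_pos: [0.6548, 0.094, 0.3015]
tool_rot: [-1.57, 0.059, -0.062]
force: [1.1, 0.0, 5.6]
opening: 0.118
```

```bash
python3 - <<'E'
from h import *
from rig import env
s=env.read_state(); R,d,cur,y=togo(s,[.654,.0935,.301],-4.4); print(s["clock"],s["eef_pos"],cur,d,y,s["opening"],s["force"],s["torque"])
xl=R[:,0]
G=np.array(s["eef_pos"])+[0,0,.019]
spx=np.array([.5453,.1068]); 
a=(G[:2]-spx)@xl[:2]-.052; z=G[2]-.18
r=np.hypot(a,z); th=np.arctan2(z,-a); print("a,z,r,th",a,z,r,th)
# path
r=.1515; N=22; ths=np.linspace(th,0,N+1)
p=np.c_[-r*np.cos(ths),r*np.sin(ths)]
for i in range(N): print(i,round(ths[i+1],3),np.round(100*(p[i+1,0]-p[i,0]),2),np.round(-100*(p[i+1,1]-p[i,1]),2))
E
```

```text
17.1 [0.65483155 0.09400795 0.30146565] -4.410900959871352 [-0.07910947  0.04636123 -0.05705709] -0.0001902576413828327 0.1184306264717208 [1.10024988 0.03241598 5.55626202] [-0.00545482 -0.15476724  0.03183768]
a,z,r,th 0.05819065755447043 0.14046565491594803 0.15204194433638318 1.9635432804498616
0 1.874 -1.27 -0.46
1 1.785 -1.31 -0.35
2 1.696 -1.33 -0.23
3 1.607 -1.35 -0.11
4 1.517 -1.35 0.01
5 1.428 -1.35 0.13
6 1.339 -1.33 0.25
7 1.25 -1.3 0.37
8 1.16 -1.26 0.48
9 1.071 -1.21 0.59
10 0.982 -1.16 0.7
11 0.893 -1.09 0.8
12 0.803 -1.01 0.89
13 0.714 -0.93 0.98
14 0.625 -0.84 1.06
15 0.536 -0.74 1.13
16 0.446 -0.64 1.19
17 0.357 -0.53 1.24
18 0.268 -0.42 1.29
19 0.179 -0.3 1.32
20 0.089 -0.18 1.34
21 0.0 -0.06 1.35
```

Emit:
arm_command(
  rows=[
    [1,[-1.3,-0.4,0],0],
    [1,[-1.3,-0.3,0],0],
    [1,[-1.3,-0.2,0],0],
    [1,[-1.4,-0.1,0],0],
    [1,[-1.3,0,0],0],
  ],
)

```text
clock: 17.73
eef_pos: [0.5914, 0.0987, 0.313]
tool_rot: [-1.57, 0.053, -0.068]
force: [2.8, -0.7, 6.8]
opening: 0.121
```

```bash
cat > g.py <<'E'
from h import *
from rig import env
s=env.read_state(); R=Ro.from_rotvec(s["tool_rot"]).as_matrix(); xl=R[:,0]
G=np.array(s["eef_pos"])+[0,0,.019]
a=(G[:2]-[.5453,.1068])@xl[:2]-.052; z=G[2]-.18
print(s["clock"],s["eef_pos"],"a,z,r,th",a,z,np.hypot(a,z),np.arctan2(z,-a),s["opening"],s["force"],s["torque"])
E
python3 g.py
```

```text
17.725 [0.5914233  0.09869899 0.31302059] a,z,r,th -0.00539114312147583 0.15202059115141103 0.15211615482315055 1.5353479395560445 0.12051842440394664 [ 2.75052289 -0.71696418  6.75600421] [-0.09758274 -0.61427629  0.04538943]
```

Emit:
arm_command(
  rows=[
    [1,[-1.3,0.1,0],0],
    [1,[-1.3,0.2,0],0],
    [1,[-1.3,0.3,0],0],
    [1,[-1.3,0.5,0],0],
    [1,[-1.2,0.6,0],0],
  ],
)

```text
clock: 18.35
eef_pos: [0.5248, 0.1037, 0.2937]
tool_rot: [-1.57, 0.059, -0.062]
force: [3.3, -2.4, 2.5]
opening: 0.117
```

```bash
python3 g.py
```

```text
18.35 [0.52478386 0.1036845  0.29370247] a,z,r,th -0.07221537842471229 0.1327024660351464 0.1510794670788641 1.0724245729134247 0.11725312856734932 [ 3.25566023 -2.37535126  2.49876398] [-0.26688127 -0.66460459  0.01960568]
```

Emit:
arm_command(
  rows=[
    [1,[-1.2,0.7,0],0],
    [1,[-1.1,0.8,0],0],
    [1,[-1.0,0.9,0],0],
    [1,[-0.9,1.0,0],0],
    [1,[-0.8,1.0,0],0],
  ],
)

```text
clock: 18.98
eef_pos: [0.474, 0.1078, 0.2486]
tool_rot: [-1.57, 0.061, -0.06]
force: [3.1, -1.3, 0.0]
opening: 0.114
```

```bash
python3 g.py
```

```text
18.975 [0.47403784 0.10778331 0.24858778] a,z,r,th -0.12312688722012088 0.08758777534594592 0.15110211364030704 0.618310762327664 0.11416920454412255 [ 3.09589715 -1.31853389  0.03311785] [-0.33899614 -0.92636954  0.01824662]
```

Emit:
arm_command(
  rows=[
    [1,[-0.8,1.1,0],0],
    [1,[-0.6,1.2,0],0],
    [1,[-0.5,1.2,0],0],
    [1,[-0.4,1.3,0],0],
    [1,[-0.3,1.3,0],0],
  ],
)

```text
clock: 19.6
eef_pos: [0.4484, 0.1098, 0.1875]
tool_rot: [-1.57, 0.061, -0.06]
force: [5.2, -3.1, 1.9]
opening: 0.114
```

```bash
python3 g.py
```

```text
19.6 [0.44841915 0.10983866 0.18747527] a,z,r,th -0.14882781214141044 0.026475267345407144 0.15116433920673797 0.17605028220000155 0.11377111298954361 [ 5.17527162 -3.1459574   1.92297051] [-0.54672691 -1.12179705 -0.02554059]
```

Emit:
arm_command(
  rows=[
    [1,[-0.2,1.0,0],0],
    [1,[-0.1,0.8,0],0],
    [1,[0,0.5,0],0],
    [1,[0,0.3,0],0],
    [1,[0,0,0],0],
  ],
)

```text
clock: 20.23
eef_pos: [0.4464, 0.11, 0.1634]
tool_rot: [-1.57, 0.059, -0.062]
force: [-0.4, -4.7, 19.5]
opening: 0.115
```

```bash
python3 g.py
```

```text
20.225 [0.44641048 0.11000562 0.16339191] a,z,r,th -0.15084315392881154 0.0023919134322456237 0.15086211697128768 0.015855628336383282 0.11536182565379595 [-0.44959077 -4.72671808 19.53650164] [-0.77184066 -0.02243513 -0.01357671]
```

Emit:
arm_command(
  rows=[
    [1,[0,0,0],0],
    [0.3,[0,0,0],0],
    [0.3,[0,0,0],0],
    [0.3,[0,0,0],0],
    [0.3,[0,0,0],0],
  ],
)

```text
clock: 20.85
eef_pos: [0.4451, 0.1102, 0.1619]
tool_rot: [-1.57, 0.061, -0.059]
force: [-0.7, -0.4, 0.2]
opening: 0.352
```

```bash
python3 g.py; python3 - <<'E'
from h import *
from rig import env
for n in("scene","top"):
    c=env.capture(n); cv2.imwrite(f"pics/{n}13.png",c["image"][:,:,::-1])
a=cv2.imread("pics/scene13.png"); b=cv2.imread("pics/top13.png")
cv2.imwrite("pics/m13.png",np.hstack([cv2.resize(a[90:250,210:370],(400,400),interpolation=cv2.INTER_CUBIC),cv2.resize(b[170:300,190:320],(400,400),interpolation=cv2.INTER_CUBIC)]))
E
```

```text
20.85 [0.44513612 0.11021969 0.16190409] a,z,r,th -0.15213019033871464 0.0009040912154991143 0.1521328767670535 0.005942808394616088 0.3522223523160012 [-0.74411825 -0.37590034  0.20614022] [-0.01360106  0.01787142 -0.01807642]
```

View pics/m13.png

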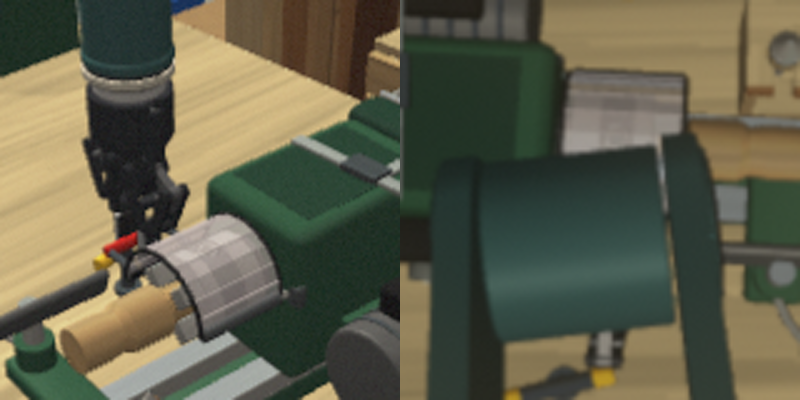

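Emit:
arm_command(
  rows=[
    [0.3,[0,-0.5,0],0],
    [0.3,[0,-1.5,0],0],
    [0.3,[0,-3.0,0],0],
    [0.3,[0,-5.0,0],0],
    [0.3,[0,-5.0,0],0],
  ],
)

```text
clock: 21.58
eef_pos: [0.4453, 0.11, 0.314]
tool_rot: [-1.57, 0.061, -0.06]
force: [1.3, -0.7, -0.0]
opening: 0.352
```

Emit:
arm_command(
  rows=[
    [0.3,[0,-5.0,0],0],
    [0.3,[0,-2.0,3.0],0],
    [0.3,[-0.5,0,5.0],0],
    [0.3,[-0.5,0,5.0],0],
    [0.3,[-0.5,0,5.0],0],
  ],
)

```text
clock: 22.2
eef_pos: [0.4443, 0.2922, 0.3829]
tool_rot: [-1.57, 0.06, -0.061]
force: [1.1, 0.6, -0.7]
opening: 0.351
```

Emit:
arm_command(
  rows=[
    [0.3,[-0.5,0,5.0],0],
    [0.3,[-0.5,0,3.0],0],
    [0.3,[0,0,0],0],
    [0.3,[0,0,0],0],
    [0.3,[0,0,0],0],
  ],
)

```text
clock: 22.82
eef_pos: [0.4409, 0.3701, 0.3826]
tool_rot: [-1.57, 0.061, -0.062]
force: [-0.0, -0.4, -0.4]
opening: 0.348
```

```bash
python3 - <<'E'
from h import *
from rig import env
s=env.read_state(); print(s["clock"],s["eef_pos"],s["force"])
for n in("scene","top"):
    c=env.capture(n); cv2.imwrite(f"pics/{n}14.png",c["image"][:,:,::-1])
a=cv2.imread("pics/scene14.png"); b=cv2.imread("pics/top14.png")
for n,im in(("top",b),("scene",a)):
    for nm,lo,hi in(("yel",(20,165,110),(30,255,255)),("red",(0,160,110),(6,255,255)),("blue",(105,130,60),(125,255,255))):
        for c,st in blobs(im,lo,hi)[0]: print(n,nm,c,st)
cv2.imwrite("pics/m14.png",np.hstack([cv2.resize(a[140:340,160:360],(400,400),interpolation=cv2.INTER_CUBIC),cv2.resize(b[130:330,215:415],(400,400),interpolation=cv2.INTER_CUBIC)]))
E
```

```text
22.825 [0.44090128 0.37011467 0.38261699] [-0.04862784 -0.40864271 -0.42415857]
top yel [271.5 137.5] [269 135   6   6  30]
top yel [263.3 165.1] [260 162   7   7  37]
top yel [376.3 188.3] [370 181  18  22 159]
top yel [397.5 187. ] [395 185   6   5  24]
top yel [385.4 197.2] [383 191   6  12  49]
top yel [255.7 291.9] [252 289   8   7  38]
top yel [225.4 299.5] [222 297   7   6  35]
top red [ 36.2 153.6] [ 31 149  11  11  91]
top red [177.3 257.2] [172 255   9   4  16]
top red [259.8 259.1] [245 257  31   5 118]
top blue [351.4 182.8] [349 179   6   9  37]
scene yel [269.  178.5] [267 178   5   2   8]
scene yel [250.9 194.4] [248 192   7   6  29]
scene yel [337.2 262.3] [334 259   9   8  43]
scene yel [208.4 276.6] [205 274   8   7  35]
scene yel [357.6 287.9] [353 283  10  11  77]
scene yel [197.6 303. ] [177 288  40  30 377]
scene red [486.1 156.7] [481 153  12   9  66]
scene red [264.4 184.3] [252 178  25  13  93]
scene red [499.1 234.3] [485 227  28  18 293]
scene blue [267.2  90.7] [248  79  43  26 616]
scene blue [235.6 270.6] [229 254  14  34 346]
```

View pics/m14.png

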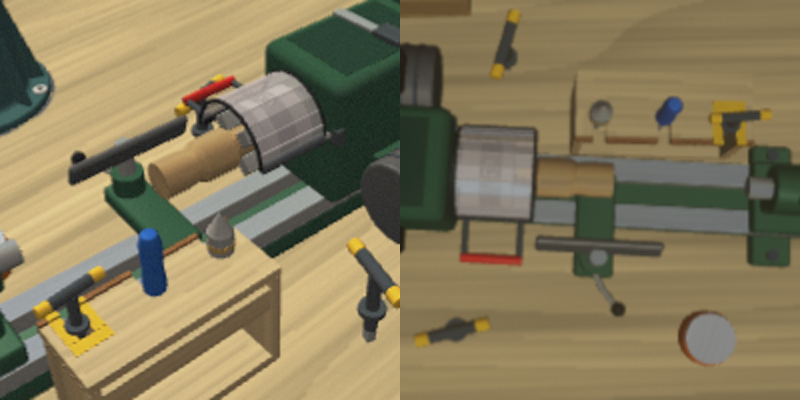

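```bash
python3 - <<'E'
from h import *
P,e=tri((260.5,259.2),(264.4,184.3)); print(P,e)
xl=np.array([.997,-.0767]); a=(P[:2]-[.5453,.1068])@xl-.052; z=P[2]-.18; print(a,z,np.hypot(a,z),np.arctan2(z,-a))
for n in("top","scene"):
    A=cv2.imread(f"pics/{n}0.png");B=cv2.imread(f"pics/{n}14.png")
    d=cv2.absdiff(A,B).max(2)>40
    print(n,d[285:315,350:390].sum() if n=="top" else "", d[165:245,165:200].sum() if n=="top" else d[125:175,330:400].sum())
    print("livec/knock", d[175:195,308:322].sum() if n=="top" else (d[245:268,262:278].sum(),d[250:290,228:244].sum()))
E
```

```text
[0.44466006 0.10827057 0.17843586] 0.003056751062340908
-0.15245081028784302 -0.0015641429655096073 0.1524588341180545 -0.010259624607190595
top 0 0
livec/knock 0
scene  95
livec/knock (np.int64(0), np.int64(0))
```

```bash
python3 -c "
from rig import env
print(env.read_state()['qd']); print(env.sign_off())"
```

```text
[ 0.001831    0.00236526 -0.00119368  0.00353406 -0.00226345  0.00117387]
the job is handed in; nothing more can be done
None
```

The chuck key now hangs in its yellow notch and the guard is shut, and I handed the job in at about 23 s of the 61 s allowed. `sign_off` reports no verdict, so this rests on my own checks.

**What I did:** I gripped the smallest key, the one standing in the chuck, by its cross bar and drew it straight up. I lowered it into the notch until the collar met the shelf, which the force reading showed at the expected height, then let go. I then gripped the red guard handle, took it round its arc at about 0.7 rad/s until it met the stop, released it and backed the arm off.

**Last checks:**
- **Key:** its bar and collar are within about 2 mm of the notch's middle line, and the bar is at the right height. The rough tilt estimate is under 0.06 rad against a limit of 0.09, and the key did not move after release.
- **Guard:** I measured about −0.01 rad from the pictures and about 0.01 rad from the arm before release, which is shut within measuring error.
- **Other things:** the caliper, wax tin, knock-out bar and live centre show no change in the top view, and the two hung tools show none in the scene view. In the scene view, 95 pixels differ in the caliper's patch. I put this down to the guard handle having left that area.

**Disagreement:** the two cameras differed by about 3 mm in where they put the closed end of the notch. The scene camera put the held key off by about the same amount, so I took that camera to be biased and trusted the force contact for the height.

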